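# Set the sandwich press and hold its lid open for loading

### The job

Get the sandwich press ready to be filled: with its lid still shut, turn the browning dial on its right-hand deck to 5, let go of the dial, then lift the lid by its bar handle until it stands open at 60 degrees and hold it there. The lid has no stay and drops when let go, so the job finishes with the gripper still holding the handle and the lid still at 60 degrees. Leave the mug, the jars, the salt shaker and the tin where they stand.

Things in the scene. Friction and masses are not known exactly. Their poses are not given: they have to be found in the camera images.
- press: Sandwich press, fixed to the table; place and yaw vary. Black base 195 mm deep, 240 wide, 48 high; steel lid on it, top 86 mm up when shut. Origin on the table under the middle of the lid; +x points to the hinge at its back, away from the robot, +y to its left, z up. On its right (-y) is a deck 48 mm high with an aluminium plate and the dial, whose upright axis is at x -30, y -163 mm.
- dial (a joint): Browning dial, rad: 0 points at number 1, each click is 0.35 clockwise seen from above; number 5 is at 1.40, 6 at 1.75. Spring detents pull it into the nearest number (under 0.1 N m to pass one). The numbers stand in a fan on the deck on the dial's far side, running clockwise, 5 in red. It starts at 1, 2 or 3.
- dial_grip (a point): On the dial's axis, 70 mm above the table, at the height to grip. The grip is a grey upright fin centred there, 42 mm long, 14 wide, top 81 mm above the table, on a black disc of 23.5 mm radius, top at 57 mm. A red line on one end points at the number: at value q along the angle 0.875 - q (counter-clockwise from the press's +x, from above). This point's own axes do not show the fin's direction.
- mug: Dark green mug, 90 mm high, 86 mm wide with its handle 102 mm; origin under its middle. To be left alone.
- honey: Small honey jar with yellow lid, 46 mm wide, 68 mm high; origin under its middle. To be left alone.
- pepper: Spice jar with yellow cap, 45 mm wide, 100 mm high; origin under its middle. To be left alone.
- salt: Glass salt shaker, 44 mm wide, 90 mm high; origin under its middle. To be left alone.
- tin: Food tin, 76 mm wide, 58 mm high; origin under its middle. To be left alone.
- lid_angle (a joint): Lid angle, rad: 0 shut, grows as the front edge rises, stop at 1.40; 60 degrees is 1.047. The hinge is nearly free, the lid and handle weigh 0.45 to 0.8 kg together and fall shut from any angle.
- handle (a point): Black round bar, 16 mm thick, 130 mm long along its own y (parallel to the hinge), on two end arms 108 mm apart inside. This point is the bar's middle, 215 mm in front of the hinge axis; 68 mm above the table when shut, nothing under it, 30 mm gap between bar and the lid's front edge. Turns with the lid; at angle a it is 215 cos a in front of the hinge and 68 + 215 sin a mm high.
- lid: Steel lid of the press with its bar handle in front, 220 mm wide. Origin at the middle of its hinge axis, 68 mm above the table at the back of the press; this point does not move. Its y is the hinge axis (the press's y); its x and z turn with the lid.

How it is judged:
By the outcome, as a careful person would: the job done as asked, in the order asked, and still so for the second after the job is handed in, while the arm keeps its last pose, push and grip.
It also fails if it takes over 48 s, if anything falls off the work surface, if the arm or the gripper's body presses on something with over 40 N, if the wrist force passes 120 N, or if a joint passes its speed limit or range.

### The arm

A 7-joint arm with a two-finger parallel gripper is mounted at the origin on the work surface; the furniture and walls round the work are solid. World frame = base frame: x ahead of the robot, y to its left, z up, the work surface at z = 0. Lengths are in mm, angles in rad, forces in N, time in s.
With the tool pointing down it reaches from about 425 to 875 mm from the base axis. Payload 4.7 kg.
Tool frame: the origin (TCP) lies midway between the tips of the shut fingers; the grasp point (between the pads) lies 19 mm behind it; z points along the fingers, y is the line along which they close (so a half turn about z gives the same grasp; the last joint's range is limited). The gripper opens to 85 mm and grips with 20 to 120 N. Pads are 22 mm wide; open, the fingers measure 114 mm over their backs; the gripper's body (76 mm by 85 mm) begins 54 mm behind the grasp point. The pads swing forward as they close: fully open they stand 13 mm farther back than shut.
Start: joints at [-1.167, 0.321, -0.07, 1.45, 0.023, 1.371, -0.057], TCP at [247.03, 601.249, 231.349] pointing down, gripper open.
Joint ranges: [-2.86, 2.86], [-0.3, 2.09], [-1.38, 1.24], [0.06, 2.45], [-1.56, 4.7], [0.09, 2.05], [-2.69, 2.69]. Speed limits (rad/s): [2.57, 2.57, 3.14, 3.14, 3.14, 3.14, 3.14].

### API

Orientations are given as a 3x3 rotation matrix whose columns are the frame's x, y, z axes.
In Python, from cell import telemetry, cams, ticket gives the robot as it stands.
- The arm moves only by the tool send_rows, never from a script. Its argument "moves" is one flat list of numbers, 5 for each row, row after row: the opening, from -1 (shut) to 1 (fully open), then the shift along the tool's x, y, z in cm, then the turn about the tool's z in rad. A call has 1 to 12 rows; each row shifts and turns the commanded pose from where the row before left it, along the tool's axes as they then stand; what a row does not reach is not made up. A row lasts 1/10 s, in which the tool goes at most 50 mm and 8.59 degrees, less where a joint would pass 70% of its speed; a pose out of reach is approached as far as the arm can. A call with a gripper value outside its range is refused whole. The fingers move at their own pace and stop on an object; the grip force is fixed at half the most. Time passes only in rows, so rows that do not move let the fingers close. It gives the time, the measured TCP pose, the force, the opening and the grip force at its end, in the units of the state.
- telemetry.get_state(): the state, without advancing time (a new reading comes with each control period).
- cams.grab_frame(name): name is "scene" or "top"; returns the picture (384x512x3 uint8, red, green, blue); there is no depth.
- cams.camera_model(name): a dict with "camera_matrix" (3x3 intrinsics, pixels), "world_to_cam" (4x4, takes a point from world to camera coordinates). Camera axes: x right, y up, looking along -z (the intrinsics and any distortion apply to the point x, -y, -z); pixel columns grow to the right and rows downward; lengths in mm; the calibration is good to about 2 mm. A picture is of the moment at which its call begins. camera_model takes no time and is no camera call.
- ticket.job_done(): hands the job in; it is judged then, once.
The state is a dict: "clock": time; "joints": joint angles; "joint_velocities": joint speeds; "joint_efforts": joint torques, N m; "eef_pos": TCP position; "eef_rot": TCP orientation; "contact_force": force on the tool from outside, world axes, zero at the start; "moment": the same for the moment, N m; "width": finger opening in mm; "grasp_force": force on a finger pad.
Only numpy, scipy, OpenCV 4.12 (cv2) and the standard library are available. Lean on these libraries where they do the work, as an engineer would, in place of code of your own. Each camera call takes 0.05 s, during which the arm holds its last target. There are 200 camera calls.

## Working session

There is one attempt and no reset: what is moved stays moved. The work goes in short steps, Python scripts to look and compute and a tool call to move; the robot and the scene stay as the last step left them, time stands still between calls to the robot, and variables do not carry over. Pictures are saved under pics/ and viewed, at most 10 in all, crops included, and the job is handed in when it is done.

Besides the shell and the picture viewer there is one more tool, called after "Call:" by a JSON object that holds its "fn" and its "kwargs". send_rows: Moves the arm, as the interface text tells. Its arguments: {"type":"object","properties":{"moves":{"type":"array"}},"required":["moves"]}

```bash
mkdir -p pics; python3 - <<'E'
from cell import telemetry,cams
import cv2,numpy as np
s=telemetry.get_state()
for k in("clock","eef_pos","eef_rot","width","contact_force"):print(k,s[k])
for n in("scene","top"):
    f=cams.grab_frame(n);cv2.imwrite(f"pics/{n}0.png",cv2.cvtColor(f,cv2.COLOR_RGB2BGR))
    print(n,cams.camera_model(n))
E
```

```text
clock 0.0
eef_pos [246.83481283 600.72370339 230.23025463]
eef_rot [[-9.24991844e-01  3.79986461e-01 -6.15794083e-04]
 [ 3.79986943e-01  9.24990108e-01 -1.79536434e-03]
 [-1.12610704e-04 -1.89469108e-03 -9.99998199e-01]]
width 85.42534948813494
contact_force [0.03060533 0.32002037 0.13904464]
scene {'camera_matrix': array([[498.43582027,   0.        , 253.24246245],
       [  0.        , 498.43582027, 192.98593227],
       [  0.        ,   0.        ,   1.        ]]), 'world_to_cam': array([[ 6.69898507e-01, -7.42262697e-01, -1.67951751e-02,
        -3.31686222e+02],
       [ 4.64632647e-01,  4.01476374e-01,  7.89261189e-01,
        -2.53096906e+02],
       [-5.79096273e-01, -5.36528479e-01,  6.13827906e-01,
        -1.20162184e+03],
       [ 0.00000000e+00,  0.00000000e+00,  0.00000000e+00,
         1.00000000e+00]])}
top {'camera_matrix': array([[445.91610682,   0.        , 258.35774033],
       [  0.        , 445.91610682, 180.55251024],
       [  0.        ,   0.        ,   1.        ]]), 'world_to_cam': array([[ 2.77205536e-02, -9.99615711e-01,  2.79366996e-05,
        -3.76187625e+01],
       [ 9.84946909e-01,  2.73185402e-02,  1.70684751e-01,
        -4.85017265e+02],
       [-1.70619922e-01, -4.70395963e-03,  9.85325690e-01,
        -1.48265822e+03],
       [ 0.00000000e+00,  0.00000000e+00,  0.00000000e+00,
         1.00000000e+00]])}
```

View pics/scene0.png

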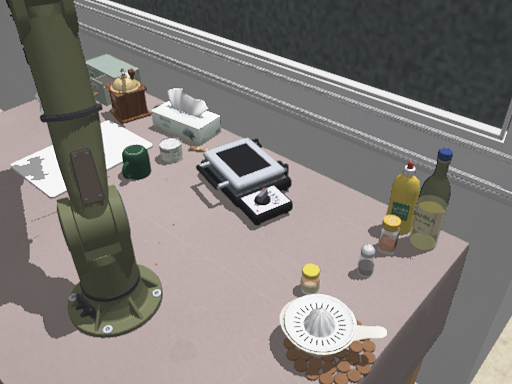

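View pics/top0.png

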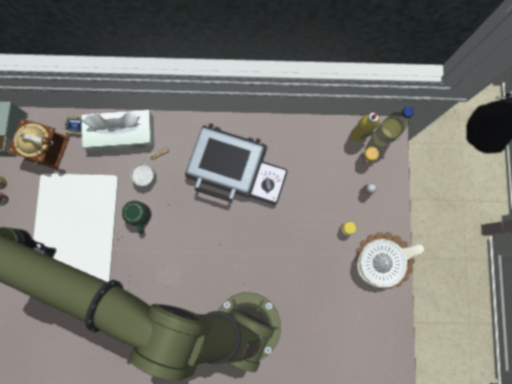

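The scene view shows the press at about (245,170) with its dial near (263,197). The top view has the press at (227,162), the dial at (268,184), the handle bar near (216,190), the mug at (135,214) and the tin at (143,176). Next I'll zoom in on the press.

```bash
python3 - <<'E'
import cv2
a=cv2.imread("pics/top0.png")[115:215,175:300];b=cv2.imread("pics/scene0.png")[130:225,190:300]
cv2.imwrite("pics/topc.png",cv2.resize(a,None,fx=6,fy=6,interpolation=cv2.INTER_CUBIC))
cv2.imwrite("pics/scenec.png",cv2.resize(b,None,fx=6,fy=6,interpolation=cv2.INTER_CUBIC))
E
```

```text
(no output)
```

View pics/topc.png

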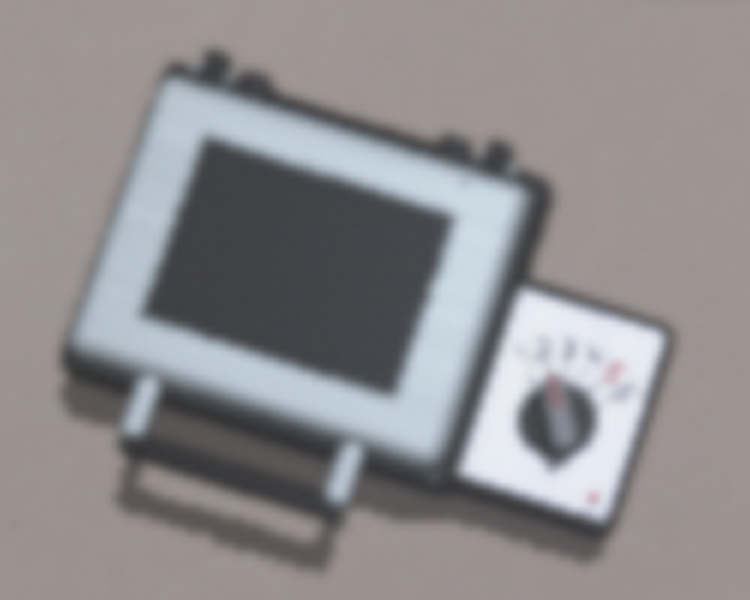

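View pics/scenec.png

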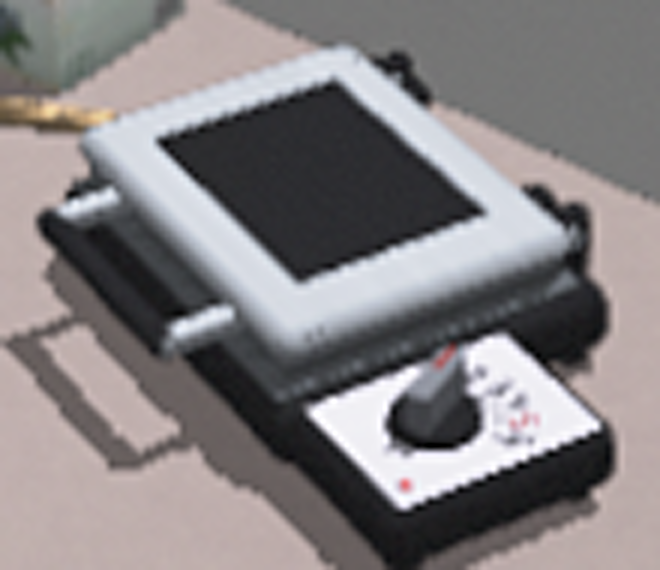

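The top crop shows the dial disc centre at (557,424), with the fin's red line near (554,383) pointing just left of "2". The bar runs from (127,443) to (340,512), and the dark window's corners are (207,137), (455,215), (397,395) and (146,317). In the scene crop the disc centre is at (435,415), and the bar's ends are about (45,218) and (170,345).

```bash
cat > h.py <<'E'
import numpy as np,cv2
from cell import cams
def ray(n,u,v):
    m=cams.camera_model(n);K=m["camera_matrix"];W=m["world_to_cam"]
    d=np.linalg.inv(K)@[u,v,1];d=W[:3,:3].T@(d*[1,-1,-1]);return -W[:3,:3].T@W[:3,3],d
def onz(n,u,v,z):
    o,d=ray(n,u,v);return o+d*(z-o[2])/d[2]
def tri(a,b):
    (o,d),(p,e)=ray("top",*a),ray("scene",*b)
    s=np.linalg.lstsq(np.c_[d,-e],p-o,rcond=None)[0];A=o+d*s[0];B=p+e*s[1];return (A+B)/2,np.linalg.norm(A-B)
def proj(n,P):
    m=cams.camera_model(n);c=m["world_to_cam"][:3,:3]@P+m["world_to_cam"][:3,3];q=m["camera_matrix"]@(c*[1,-1,-1]);return q[:2]/q[2]
E
python3 - <<'E'
from h import *
np.set_printoptions(precision=1,suppress=True)
T=lambda x,y:(x/6+175-.4,y/6+115-.4);S=lambda x,y:(x/6+190-.4,y/6+130-.4)
# window corners by mask
g=cv2.cvtColor(cv2.imread("pics/top0.png"),cv2.COLOR_BGR2GRAY)
m=np.zeros_like(g);m[135:185,197:254]=(g[135:185,197:254]<120)*255
n,l,st,c=cv2.connectedComponentsWithStats(m);k=l[160,225];r=cv2.minAreaRect(np.argwhere(l==k)[:,::-1].astype(np.float32));bx=cv2.boxPoints(r)
P=np.array([onz("top",*b,86) for b in bx]);print("win",P,st[k]);
for i in range(4):
    d=P[(i+1)%4]-P[i];print(np.linalg.norm(d),np.arctan2(d[1],d[0]))
print("wc",P.mean(0))
a=onz("top",*T(127,443),68);b=onz("top",*T(340,512),68);d=a-b
print("bar",a,b,(a+b)/2,np.linalg.norm(d),"yaw",np.arctan2(d[1],d[0])-np.pi/2)
a=onz("scene",*S(45,218),68);b=onz("scene",*S(170,345),68);print("bar scene",a,b,(a+b)/2)
print("dial top",onz("top",*T(557,424),55),"scene",onz("scene",*S(435,417),55))
# plate corners at z 49
Q=np.array([onz("top",*T(*p),49) for p in((521,288),(668,335),(605,523),(459,474))]);print("plate",Q)
for i in range(4):
    d=Q[(i+1)%4]-Q[i];print(np.linalg.norm(d),np.arctan2(d[1],d[0]))
# red tip of the fin z81
print("red",onz("top",*T(554,383),81),tri(T(554,383),S(447,357)))
E
```

```text
win [[519.2 176.8  86. ]
 [622.3 148.6  86. ]
 [578.4   7.5  86. ]
 [476.3  37.2  86. ]] [ 199  138   51   42 1360]
106.87820605255553 -0.2671560299082786
147.81377095589366 -1.8724639749429857
106.26035540440631 2.858395429983124
146.08964667120188 1.2730463750577061
wc [549.   92.5  86. ]
bar [448.7 184.5  68. ] [413.3  64.2  68. ] [431.  124.3  68. ] 125.4172423359807 yaw -0.286695774887753
bar scene [446.6 185.   68. ] [413.   60.9  68. ] [429.8 123.   68. ]
dial top [468.2 -55.4  55. ] scene [466.6 -60.6  55. ]
plate [[ 547.3  -33.    49. ]
 [ 522.3 -117.4   49. ]
 [ 413.6  -83.8   49. ]
 [ 439.1   -0.9   49. ]]
87.99811045759581 -1.859010932749126
113.7555568091576 2.8420748333343635
86.76196999416345 1.2720603773100903
112.83546328769735 -0.2886119404494596
red [487.  -52.7  81. ] (array([487.2, -51.9,  74.5]), np.float64(2.58789306289596))
```

Call:
{"fn": "send_rows", "kwargs": {"moves": [-0.06, -3.12, -2.51, 0, 0, -0.06, -3.12, -2.51, 0, 0, -0.06, -3.12, -2.51, 0, 0, -0.06, -3.12, -2.51, 0, 0, -0.06, -3.12, -2.51, 0, 0, -0.06, -3.12, -2.51, 0, 0, -0.06, -3.12, -2.51, 0, 0, -0.06, -3.12, -2.51, 0, 0, -0.06, -3.12, -2.51, 0, 0, -0.06, -3.12, -2.51, 0, 0]}}

```text
clock: 1.1
eef_pos: [440.6, 248.8, 231.0]
eef_rot: [[-0.925, 0.38, -0.0], [0.38, 0.925, -0.0], [0.0, -0.0, -1.0]]
contact_force: [-0.3, -0.2, 0.1]
width: 39.8
grasp_force: 0.0
```

Call:
{"fn": "send_rows", "kwargs": {"moves": [-0.06, -1.78, -3.42, 0, 0, -0.06, -1.78, -3.42, 0, 0, -0.06, -1.78, -3.42, 0, 0, -0.06, -1.78, -3.42, 0, 0, -0.06, -1.78, -3.42, 0, 0, -0.06, -1.78, -3.42, 0, 0, -0.06, -1.78, -3.42, 0, 0, -0.06, -1.78, -3.42, 0, 0, -0.06, 0, 0, 0, 0, -0.06, 0, 0, 0, 0, -0.06, 0, 0, 0, 0]}}

```text
clock: 2.2
eef_pos: [467.8, -55.4, 231.0]
eef_rot: [[-0.926, 0.378, -0.001], [0.378, 0.926, 0.0], [0.001, 0.0, -1.0]]
contact_force: [-0.8, 0.4, -0.2]
width: 40.0
grasp_force: 0.0
```

Call:
{"fn": "send_rows", "kwargs": {"moves": [-0.06, 0, 0, 0, -0.125, -0.06, 0, 0, 0, -0.125, -0.06, 0, 0, 0, -0.125, -0.06, 0, 0, 0, -0.125, -0.06, 0, 0, 0, -0.125, -0.06, 0, 0, 0, 0, -0.06, 0, 0, 0, 0, -0.06, 0, 0, 0, 0]}}

```text
clock: 3.0
eef_pos: [468.0, -56.1, 231.3]
eef_rot: [[-0.973, -0.232, -0.0], [-0.232, 0.973, 0.0], [0.0, 0.0, -1.0]]
contact_force: [0.2, 0.1, -0.1]
width: 40.3
grasp_force: 0.0
```

Call:
{"fn": "send_rows", "kwargs": {"moves": [-0.06, 0, -0.1, 2.8, 0, -0.06, 0, 0, 2.8, 0, -0.06, 0, 0, 2.8, 0, -0.06, 0, 0, 2.8, 0, -0.06, 0, 0, 2.3, 0, -0.06, 0, 0, 0, 0, -0.06, 0, 0, 0, 0]}}

```text
clock: 3.7
eef_pos: [468.4, -57.6, 96.7]
eef_rot: [[-0.973, -0.232, -0.0], [-0.232, 0.973, -0.0], [0.0, -0.0, -1.0]]
contact_force: [1.1, -0.3, -0.3]
width: 40.2
grasp_force: 0.0
```

```bash
python3 - <<'E'
from h import *
a=cv2.cvtColor(cams.grab_frame("scene"),cv2.COLOR_RGB2BGR)[130:235,200:310];cv2.imwrite("pics/s1.png",cv2.resize(a,None,fx=5,fy=5,interpolation=cv2.INTER_CUBIC))
E
```

```text
(no output)
```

View pics/s1.png

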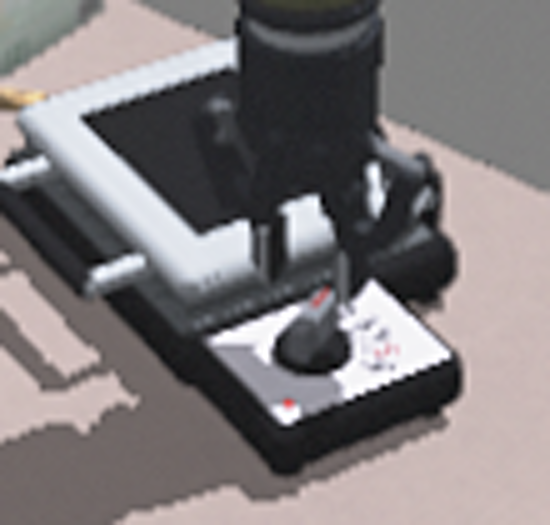

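The fingers straddle the fin, with tips at about (268,275) and (343,310) and the fin top at (320,310). I'll go down and close.

Call:
{"fn": "send_rows", "kwargs": {"moves": [-0.06, 0, 0, 1.2, 0, -0.06, 0, 0, 1.2, 0, -0.06, 0, 0, 1.2, 0, -0.06, 0, 0, 0, 0, -0.06, 0, 0, 0, 0]}}

```text
clock: 4.25
eef_pos: [467.9, -57.8, 59.8]
eef_rot: [[-0.973, -0.233, -0.001], [-0.233, 0.973, -0.0], [0.001, -0.0, -1.0]]
contact_force: [-0.8, -0.4, 0.9]
width: 39.8
grasp_force: 0.0
```

Call:
{"fn": "send_rows", "kwargs": {"moves": [-1, 0, 0, 0, 0, -1, 0, 0, 0, 0, -1, 0, 0, 0, 0, -1, 0, 0, 0, 0, -1, 0, 0, 0, 0, -1, 0, 0, 0, 0]}}

```text
clock: 4.85
eef_pos: [468.6, -57.2, 60.9]
eef_rot: [[-0.972, -0.233, 0.001], [-0.233, 0.972, 0.001], [-0.001, 0.001, -1.0]]
contact_force: [-2.5, 1.6, 6.2]
width: 13.1
grasp_force: 59.9
```

Call:
{"fn": "send_rows", "kwargs": {"moves": [-1, 0, 0, -0.1, 0.105, -1, 0, 0, 0, 0.105, -1, 0, 0, 0, 0.105, -1, 0, 0, 0, 0.105, -1, 0, 0, 0, 0.105, -1, 0, 0, 0, 0.105, -1, 0, 0, 0, 0.105, -1, 0, 0, 0, 0.105, -1, 0, 0, 0, 0.105, -1, 0, 0, 0, 0.105, -1, 0, 0, 0, 0, -1, 0, 0, 0, 0]}}

```text
clock: 6.05
eef_pos: [469.2, -54.9, 61.0]
eef_rot: [[-0.687, 0.727, 0.002], [0.727, 0.687, 0.003], [0.001, 0.004, -1.0]]
contact_force: [2.7, 6.9, -4.8]
width: 12.8
grasp_force: 59.1
```

Call:
{"fn": "send_rows", "kwargs": {"moves": [-1, 0, 0, 0, 0, -1, 0, 0, 0, 0, -0.06, 0, 0, 0, 0, -0.06, 0, 0, 0, 0, -0.06, 0, 0, 0, 0, -0.06, 0, 0, 0, 0, -0.06, 0, 0, 0, 0]}}

```text
clock: 6.75
eef_pos: [468.3, -57.9, 61.4]
eef_rot: [[-0.686, 0.728, 0.0], [0.728, 0.686, -0.0], [-0.0, 0.0, -1.0]]
contact_force: [-0.5, 0.3, 0.9]
width: 40.0
grasp_force: 0.0
```

Call:
{"fn": "send_rows", "kwargs": {"moves": [-0.06, 0, 0, -2.8, 0, -0.06, 0, 0, -2.8, 0, -0.06, 0, 0, -2.8, 0, -0.06, 0, 0, -2.8, 0, -0.06, 0, 0, -2.8, 0, -0.06, 3.16, 1.94, 0, 0, -0.06, 3.16, 1.94, 0, 0, -0.06, 3.16, 1.94, 0, 0, -0.06, 3.16, 1.94, 0, 0, -0.06, 3.16, 1.94, 0, 0, -0.06, 0, 0, 0, 0]}}

```text
clock: 7.85
eef_pos: [428.9, 129.0, 201.2]
eef_rot: [[-0.692, 0.722, -0.0], [0.722, 0.692, 0.001], [0.001, 0.001, -1.0]]
contact_force: [0.3, -0.0, 0.0]
width: 40.2
grasp_force: 0.0
```

Call:
{"fn": "send_rows", "kwargs": {"moves": [-0.29, 0, 0, 0, 0.131, -0.29, 0, 0, 0, 0.131, -0.29, 0, 0, 0, 0.131, -0.29, 0, 0, 0, 0.131, -0.29, 0, 0, 0, 0.131, -0.29, 0, 0, 0, 0.131, -0.29, 0, 0, 0, 0.131, -0.29, 0, 0, 0, 0.131, -0.29, 0, 0, 0, 0, -0.29, 0, 0, 0, 0]}}

```text
clock: 8.85
eef_pos: [430.5, 123.3, 201.3]
eef_rot: [[0.286, 0.958, 0.0], [0.958, -0.286, -0.0], [-0.0, 0.0, -1.0]]
contact_force: [0.1, -0.2, 0.6]
width: 30.6
grasp_force: 0.0
```

```bash
python3 - <<'E'
from h import *
from cell import telemetry
a=cv2.cvtColor(cams.grab_frame("scene"),cv2.COLOR_RGB2BGR)[120:230,190:310];cv2.imwrite("pics/s2.png",cv2.resize(a,None,fx=5,fy=5,interpolation=cv2.INTER_CUBIC))
a=cv2.cvtColor(cams.grab_frame("top"),cv2.COLOR_RGB2BGR);cv2.imwrite("pics/t2f.png",a);cv2.imwrite("pics/t2.png",cv2.resize(a[115:215,175:300],None,fx=6,fy=6,interpolation=cv2.INTER_CUBIC))
print(np.round(telemetry.get_state()["joints"],2))
E
```

```text
[-0.71 -0.11  0.35  1.98  0.04  1.27 -0.67]
```

View pics/s2.png

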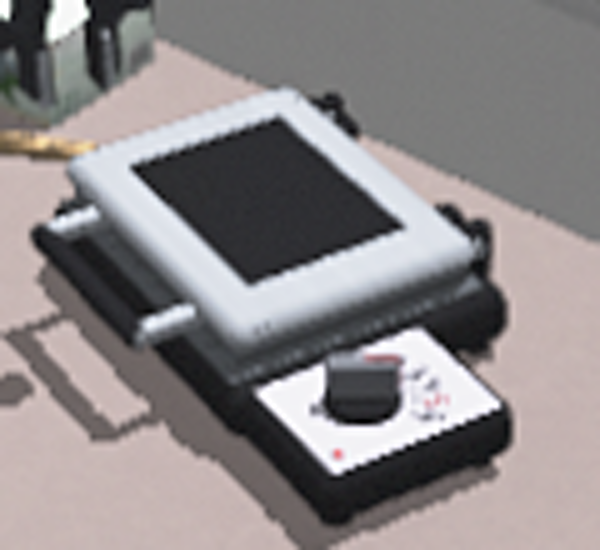

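View pics/t2.png

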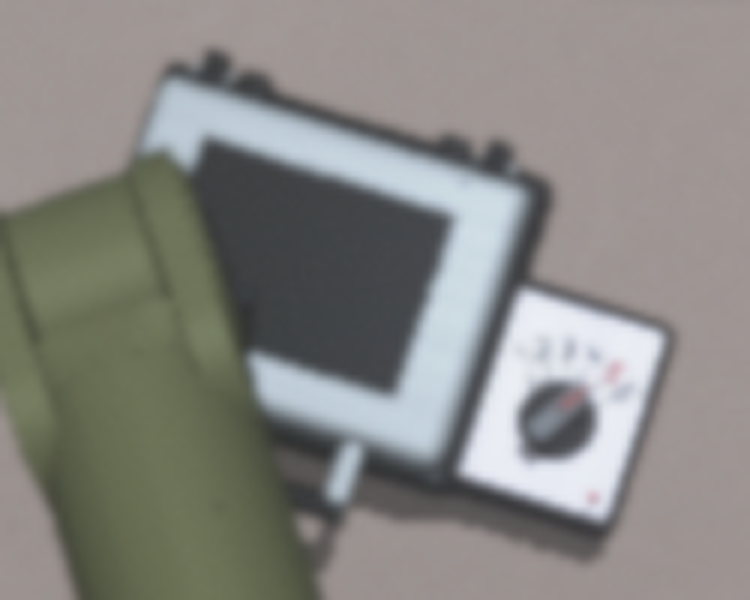

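The top crop shows the red fin end at (575,395), with the fin axis running from (535,440) about 43° right of up, towards the red 5. That's closer to the expected 47° than to 4 (27°) or 6 (67°), so the dial reads 5. The gripper is over the bar, so I'll go down to it.

Call:
{"fn": "send_rows", "kwargs": {"moves": [-0.29, 0, 0, 2.5, 0, -0.29, 0, 0, 2.5, 0, -0.29, 0, 0, 2.5, 0, -0.29, 0, 0, 2.5, 0, -0.29, 0, 0, 1.0, 0, -0.29, 0, 0, 0, 0, -0.29, 0, 0, 0, 0]}}

```text
clock: 9.65
eef_pos: [431.1, 124.1, 92.2]
eef_rot: [[0.287, 0.958, 0.001], [0.958, -0.287, 0.0], [0.001, 0.001, -1.0]]
contact_force: [0.3, 1.6, 0.8]
width: 30.3
grasp_force: 0.0
```

Call:
{"fn": "send_rows", "kwargs": {"moves": [-0.29, 0, 0, 0.8, 0, -0.29, 0, 0, 0.8, 0, -0.29, 0, 0, 0.8, 0, -0.29, 0, 0, 0.8, 0, -0.29, 0, 0, 0.5, 0, -0.29, 0, 0, 0, 0, -0.29, 0, 0, 0, 0]}}

```text
clock: 10.35
eef_pos: [430.5, 123.8, 54.3]
eef_rot: [[0.288, 0.958, -0.0], [0.958, -0.288, -0.0], [-0.0, -0.0, -1.0]]
contact_force: [0.1, -0.1, 0.7]
width: 30.4
grasp_force: 0.0
```

Call:
{"fn": "send_rows", "kwargs": {"moves": [-1, 0, 0, 0, 0, -1, 0, 0, 0, 0, -1, 0, 0, 0, 0, -1, 0, 0, 0, 0, -1, 0, 0, 0, 0, -1, 0, 0, 0, 0]}}

```text
clock: 10.95
eef_pos: [430.9, 123.9, 54.8]
eef_rot: [[0.288, 0.958, 0.001], [0.958, -0.288, 0.0], [0.001, 0.001, -1.0]]
contact_force: [-0.0, -0.9, 5.7]
width: 14.0
grasp_force: 58.7
```

Call:
{"fn": "send_rows", "kwargs": {"moves": [-1, 0, 0.04, -0.94, 0, -1, 0, 0.04, -0.94, 0, -1, 0, 0.12, -0.93, 0, -1, 0, 0.12, -0.93, 0, -1, 0, 0.2, -0.92, 0, -1, 0, 0.2, -0.92, 0, -1, 0, 0.28, -0.89, 0, -1, 0, 0.28, -0.89, 0]}}

```text
clock: 11.75
eef_pos: [442.4, 120.4, 128.4]
eef_rot: [[0.288, 0.958, -0.001], [0.958, -0.288, 0.0], [0.0, -0.001, -1.0]]
contact_force: [3.9, 3.1, -6.1]
width: 13.9
grasp_force: 58.4
```

Call:
{"fn": "send_rows", "kwargs": {"moves": [-1, 0, 0.36, -0.87, 0, -1, 0, 0.36, -0.87, 0, -1, 0, 0.43, -0.83, 0, -1, 0, 0.43, -0.83, 0, -1, 0, 0.5, -0.79, 0, -1, 0, 0.5, -0.79, 0, -1, 0, 0.57, -0.74, 0, -1, 0, 0.57, -0.74, 0]}}

```text
clock: 12.55
eef_pos: [475.1, 110.7, 192.8]
eef_rot: [[0.287, 0.958, -0.008], [0.958, -0.287, 0.001], [-0.001, -0.008, -1.0]]
contact_force: [-9.4, 4.9, 3.5]
width: 13.8
grasp_force: 58.8
```

Call:
{"fn": "send_rows", "kwargs": {"moves": [-1, 0, 0.64, -0.69, 0, -1, 0, 0.64, -0.69, 0, -1, 0, 0.69, -0.63, 0, -1, 0, 0.69, -0.63, 0, -1, 0, 0.75, -0.57, 0, -1, 0, 0.75, -0.57, 0, -1, 0, 0.79, -0.5, 0, -1, 0, 0.79, -0.5, 0, -1, 0, 0, 0, 0, -1, 0, 0, 0, 0, -1, 0, 0, 0, 0]}}

```text
clock: 13.65
eef_pos: [529.6, 94.6, 244.6]
eef_rot: [[0.286, 0.958, -0.007], [0.958, -0.286, 0.004], [0.001, -0.008, -1.0]]
contact_force: [-17.9, 3.2, 21.3]
width: 13.6
grasp_force: 61.2
```

```bash
python3 - <<'E'
from h import *
for n in("scene","top"):
    a=cv2.cvtColor(cams.grab_frame(n),cv2.COLOR_RGB2BGR);cv2.imwrite(f"pics/{n}3.png",a)
s=cv2.imread("pics/scene3.png")[60:220,180:310];t=cv2.imread("pics/top3.png")[100:220,170:300]
f=lambda x:cv2.resize(x,(390,480),interpolation=cv2.INTER_CUBIC)
cv2.imwrite("pics/c3.png",np.hstack([f(s),f(t)]))
E
```

```text
(no output)
```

View pics/c3.png

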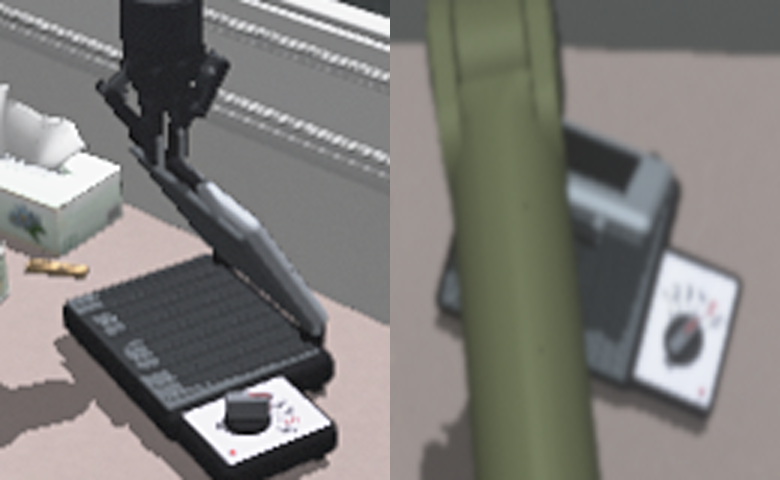

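The lid stands open. In the scene crop (left half) the steel edge runs from about (315,330) at the hinge to (200,185) at the front right corner, and the bar is gripped at (165,160). The dial still points at the red 5. I'll check the angle against projected points.

```bash
python3 - <<'E'
from h import *
np.set_printoptions(precision=1,suppress=True)
yaw=-.289;ex=np.array([np.cos(yaw),np.sin(yaw),0]);ey=np.array([-np.sin(yaw),np.cos(yaw),0])
H=np.array([430.5,124,0]);hinge=H+215*ex+[0,0,68]
def P(a,r,y,n):
    a=np.radians(a);return hinge+ex*(-r*np.cos(a)+n*np.sin(a))+ey*y+np.array([0,0,1])*(r*np.sin(a)+n*np.cos(a))
for a in(0,56,58,60,62,64):
    print(a,[((proj("scene",P(a,*q))-[180,60])*3) for q in((177,-110,18),(177,-110,-18),(215,-54,0),(215,0,0),(0,-110,18))])
img=cv2.imread("pics/scene3.png")[60:220,180:310];img=cv2.resize(img,None,fx=5,fy=5,interpolation=cv2.INTER_CUBIC)[200:,:]
for a,c in((54,(255,0,0)),(60,(0,255,0)),(66,(0,0,255))):
    for q in((177,-110,18),(177,-110,-18),(215,-65,0),(90,-110,18),(215,-54,0)):
        u=(proj("scene",P(a,*q))-[180,60])*5-[0,200];cv2.circle(img,tuple(int(x) for x in u),3,c,-1)
cv2.imwrite("pics/c4.png",img);print(img.shape)
E
```

```text
0 [array([169.6, 377.4]), array([171. , 407.5]), array([107.1, 375.6]), array([ 81.4, 347.9]), array([325.1, 319.1])]
56 [array([252.7, 222.1]), array([225. , 250.5]), array([186.4, 186.3]), array([157.4, 162.1]), array([337.2, 321. ])]
58 [array([257.8, 217.6]), array([229.5, 245.3]), array([192.2, 180.5]), array([163. , 156.5]), array([337.5, 321.3])]
60 [array([263. , 213.4]), array([234.1, 240.2]), array([198.2, 174.9]), array([168.8, 151. ]), array([337.8, 321.7])]
62 [array([268.3, 209.3]), array([238.8, 235.3]), array([204.2, 169.4]), array([174.7, 145.7]), array([338., 322.])]
64 [array([273.7, 205.4]), array([243.7, 230.4]), array([210.4, 164.2]), array([180.7, 140.6]), array([338.2, 322.4])]
(600, 650, 3)
```

View pics/c4.png

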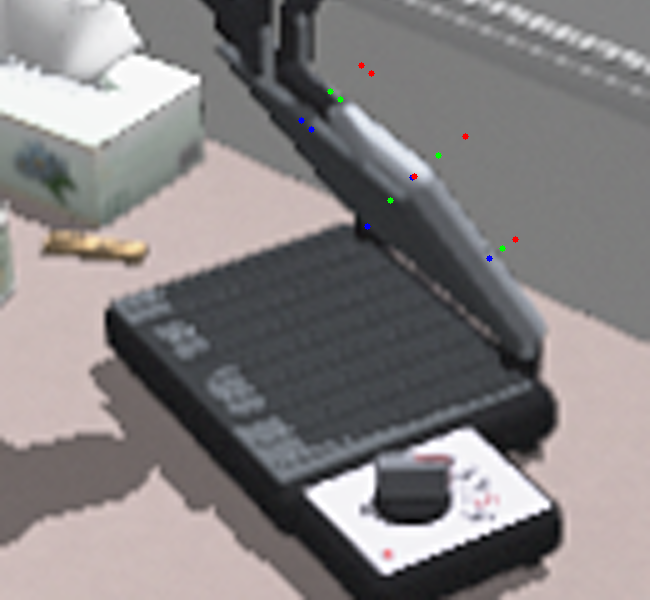

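Call:
{"fn": "send_rows", "kwargs": {"moves": [-1, 0, 0.2, -0.2, 0, -1, 0, 0.2, -0.2, 0, -1, 0, 0, 0, 0, -1, 0, 0, 0, 0, -1, 0, 0, 0, 0]}}

```text
clock: 14.25
eef_pos: [534.8, 93.1, 248.1]
eef_rot: [[0.286, 0.958, -0.004], [0.958, -0.286, 0.003], [0.002, -0.005, -1.0]]
contact_force: [-12.5, 3.4, 16.3]
width: 13.8
grasp_force: 60.2
```

```bash
python3 - <<'E'
from h import *
from cell import telemetry
np.set_printoptions(precision=2,suppress=True)
s=telemetry.get_state();print(s["eef_pos"],s["contact_force"],s["moment"],s["width"],s["joint_velocities"])
fr=[cams.grab_frame("scene") for _ in range(3)];a=cv2.cvtColor(fr[-1],cv2.COLOR_RGB2BGR)
b=cv2.imread("pics/scene3.png");s=telemetry.get_state();print(s["eef_pos"],s["contact_force"])
cv2.imwrite("pics/scene5.png",a)
t=cv2.cvtColor(cams.grab_frame("top"),cv2.COLOR_RGB2BGR);cv2.imwrite("pics/top5.png",t)
yaw=-.289;ex=np.array([np.cos(yaw),np.sin(yaw),0]);ey=np.array([-np.sin(yaw),np.cos(yaw),0])
hinge=np.array([430.5,124,0])+215*ex+[0,0,68]
def P(A,r,y,n):
    A=np.radians(A);return hinge+ex*(-r*np.cos(A)+n*np.sin(A))+ey*y+np.array([0,0,1])*(r*np.sin(A)+n*np.cos(A))
s5=cv2.resize(a[90:165,220:300],None,fx=5,fy=5,interpolation=cv2.INTER_CUBIC);t5=cv2.resize(t[125:200,222:302],None,fx=5,fy=5,interpolation=cv2.INTER_CUBIC)
# overlay the side profile (lid right end arm line r 177..215 and lid top/bottom edges) 
for A,c in((57,(255,0,0)),(60,(0,255,0)),(63,(0,0,255))):
    for im,n,o in((s5,"scene",(220,90)),(t5,"top",(222,125))):
        for q in((215,-65,0),(177,-110,18),(120,-110,18),(60,-110,18),(177,-70,18)):
            u=(proj(n,P(A,*q))-o+.5)*5;cv2.circle(im,tuple(int(x) for x in u),2,c,-1)
cv2.imwrite("pics/c5.png",np.hstack([s5,t5]));print(s5.shape)
E
```

```text
[534.75  93.13 248.14] [-12.46   3.4   16.33] [0.81 3.11 0.09] 13.78227300277152 [-0. -0. -0.  0. -0.  0.  0.]
[534.74  93.11 248.14] [-12.17   2.44  17.1 ]
(375, 400, 3)
```

View pics/c5.png

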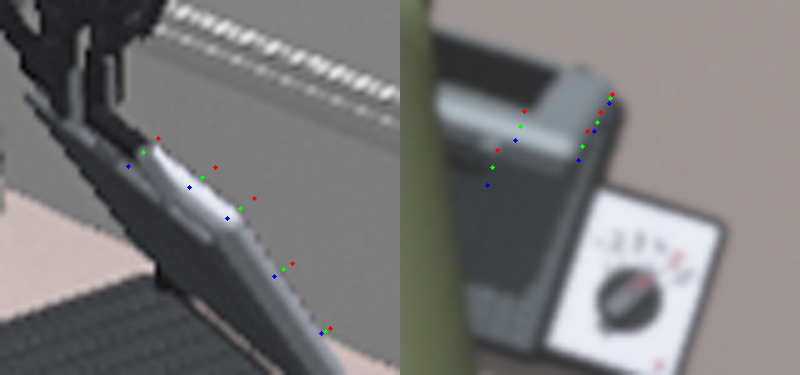

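The last picture shows the lid corner at (237,212), matching the 60° markers. The grip's travel gives about 60.3°, the dial points at the red 5, and the pose is steady, so I'm handing it in.

```bash
python3 -c "
from cell import ticket;print(ticket.job_done())"
```

```text
the job is handed in; nothing more can be done
None
```

I handed the job in: the dial was turned to 5 with the lid shut and let go, and the gripper is still holding the lid open at about 60° (59.5° from the camera, 60.3° from the arm's travel); the verdict wasn't shown.

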